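# Present the notched slide to the label reader

## Robot

A 6-joint arm with a two-finger parallel gripper is mounted at the origin on a cart in front of the work surface, level with it; the furniture and walls round the work are solid. World frame = base frame: x ahead of the robot, y to its left, z up, the work surface at z = 0. Lengths are in m, angles in rad, forces in N, time in s.
With the tool pointing down it reaches from about 0.375 to 0.975 m from the base axis. Payload 3.8 kg.
Tool frame: the origin (TCP) lies midway between the tips of the shut fingers; the grasp point (between the pads) lies 19 mm behind it (bot.grip_point_offset is the z of the grasp point in the tool frame, in m); z points along the fingers, y is the line along which they close (so a half turn about z gives the same grasp; the last joint's range is limited). The gripper opens to 85 mm and grips with 20 to 120 N. Pads are 22 mm wide; open, the fingers measure 114 mm over their backs; the gripper's body (76 mm by 85 mm) begins 54 mm behind the grasp point. The pads swing forward as they close: fully open they stand 13 mm farther back than shut.
Start: joints at [-1.205, 0.264, 1.604, -0, 1.274, -0.037], TCP at [0.265, -0.621, 0.231] pointing down, gripper open.
Joint ranges: [-2.63, 2.63], [-0.94, 2.18], [0.31, 2.57], [-1.31, 4.45], [0, 2.66], [-2.55, 2.55]. Speed limits (rad/s): [2.57, 2.57, 3.14, 3.14, 3.14, 3.14].

## Interface

Orientations are given as a rotation vector (axis times angle).
In Python, from workcell import sensors, optics, order, bot gives the robot as it stands.
- The arm moves only by the tool play_rows, never from a script. Its argument "commands" is a list of rows, each a list of 6 numbers: the shift along the tool's x, y, z in cm, then the turn, a rotation vector about the tool's x, y, z in rad. In form: [[dx, dy, dz, wx, wy, wz], ...]. A call has 1 to 5 rows; each row shifts and turns the commanded pose from where the row before left it, along the tool's axes as they then stand; what a row does not reach is not made up. A row lasts 1/12 s, in which the tool goes at most 41.7 mm and 7.16 degrees, less where a joint would pass 70% of its speed; a pose out of reach is approached as far as the arm can. A call with a gripper value outside its range is refused whole. "grip" is the closure, from 0 (fully open) to 1 (shut), set as the call begins (left out, the last holds). The fingers move at their own pace and stop on an object; "force" is the grip in N (left out, the last holds). Time passes only in rows, so rows that do not move let the fingers close. It gives the time, the measured TCP pose, the force, the opening and the grip force at its end, in the units of the state.
- sensors.read_state(): the state, without advancing time (a new reading comes with each control period).
- optics.read_camera(name): name is "side" or "top" or "wrist"; returns the picture (480x640x3 uint8, red, green, blue); there is no depth.
- optics.camera_info(name): a dict with "mtx" (3x3 intrinsics, pixels), "k1" (the pictures are not rectified: a ray, as slopes to the right and down, at radius r is drawn at 1 + k1 r^2 times it, then the intrinsics apply), "R" (3x3) and "t" (3): a world point X has camera coordinates R X + t. Camera axes: x right, y down, z forward; pixel columns grow to the right and rows downward; lengths in m; the calibration is good to about 2 mm. A picture is of the moment at which its call begins: read the wrist's pose just before it. camera_info takes no time and is no camera call; for the wrist camera it gives the pose at the moment of the call.
- order.finish_job(): hands the job in; it is judged then, once.
The state is a dict: "time": time; "q": joint angles; "joint_vel": joint speeds; "joint_torque": joint torques, N m; "tool_pos": TCP position; "tcp_rot": TCP orientation; "wrist_force": force on the tool from outside, world axes, zero at the start; "torque": the same for the moment, N m; "width": opening from 0.0 (shut) to 1.0 (fully open); "grip_force": force on a finger pad.
Only numpy, scipy, OpenCV 4.12 (cv2) and the standard library are available. Lean on these libraries where they do the work, as an engineer would, in place of code of your own. Each camera call takes 0.05 s, during which the arm holds its last target. There are 200 camera calls.

## Task

Of the three glass slides standing in the rack, take the one with the small notch in an upper corner: the notch marks its frosted end, and the label is on the face for which the notched corner is at the upper left. Without touching the frosted end with the fingers, draw it out and hold it in the air in front of the reader, with its label at the reading spot above the cross mark, label side turned up and squarely facing the reader's window, long edges level and the notched edge still the upper one. Finish while still holding it there motionless; leave the other slides and the things round about alone.

Things in the scene. Friction and masses are not known exactly. Their poses are not given: they have to be found in the camera images.
- rack: grey slide rack, fixed, 124 mm (its x) by 150 mm (its y); origin at the centre of its underside. Three slots run along its x at y = -50, 0 and +50 mm, 7 mm wide, 18 mm deep; slot floor at z = 10 mm, tops of the teeth at z = 28 mm (end walls 29 mm)
- slide_centre (a point): centre of the notched glass slide, 100 x 5 x 60 mm (its x, y, z), standing on a long edge in any one of the slots, its z up. Frosted end: x = +22 to +50 mm, the rest is clear glass. The notch, 10 x 10 mm, is cut from the corner at +x, +z. The label is on the +y face (on which the notched corner is seen at the upper left) and may face any way at the start
- slide: the whole notched slide, about 0.1 kg; its axes are those of slide_centre, its origin the middle of its lower edge (30 mm below slide_centre)
- frosted_end: the frosted end of the slide, not to be touched by the fingers, with a blank paper label 18 x 36 mm on its +y face; origin in the middle of the label, at x = +36, z = -4 mm from slide_centre, same axes
- blank_1_centre (a point): centre of a clear slide without notch or frosted end, 100 x 5 x 60 mm, standing in another slot of the rack; leave it there
- blank_2_centre (a point): centre of the second clear slide without a notch, the same size; leave it there
- reader: label reader, fixed: flat grey foot 250 x 80 x 8 mm, from x = -40 to +210 mm of its origin, with a black cross mark at its origin; a post 18 mm thick stands at x = +185 mm, 338 mm high, and carries the reader's head. Its x axis points from the cross to the post, roughly away from the robot; z up
- reading_spot (a point): where the label's centre must be, in the air 180 mm above the cross mark. Its z axis points 45 degrees up to the reader's dark window, 200 mm away in a white head 46 x 60 x 44 mm; its y axis is level, that of the reader. In the asked pose the slide's y lies along this z, the slide's x along minus this y, so its upper edge leans 45 degrees away from the reader
- vial: small clear vial with a white cap, 27 mm thick, 60 mm high, beyond the rack; bystander; origin under its centre
- timer: small white timer 62 x 66 x 18 mm lying left of the rack; bystander; origin under its centre

How it is judged:
By the outcome, as a careful person would: the job done as asked, in the order asked, and still so for the second after the job is handed in, while the arm keeps its last pose, push and grip.
It also fails if it takes over 40 s, if anything falls off the work surface, if the arm or the gripper's body presses on something with over 40 N, if the wrist force passes 120 N, or if a joint passes its speed limit or range.

## Working session

There is one attempt and no reset: what is moved stays moved. The work goes in short steps, Python scripts to look and compute and a tool call to move; the robot and the scene stay as the last step left them, time stands still between calls to the robot, and variables do not carry over. Pictures are saved under pics/ and viewed, at most 10 in all, crops included, and the job is handed in when it is done.

Besides the shell and the picture viewer there is one more tool, called after "Call:" by a JSON object that holds its "name" and its "arguments". play_rows: Moves the arm, as the interface text tells. Its arguments: {"type":"object","properties":{"commands":{"type":"array","items":{"type":"array","items":{"type":"number"}}},"grip":{"type":"number"},"force":{"type":"number"}},"required":["commands"]}

```bash
mkdir -p pics; ls
python3 - <<'E'
from workcell import sensors, optics, order, bot
import cv2,numpy as np
print(sensors.read_state(), bot.grip_point_offset)
for n in ("side","top"):
    cv2.imwrite(f"pics/{n}0.png",optics.read_camera(n)[:,:,::-1])
    i=optics.camera_info(n);print(n,i)
print(optics.camera_info("wrist"))
E
```

```text
pics
{'time': 0.0, 'q': array([-1.20486538e+00,  2.64757784e-01,  1.60541548e+00,  1.24894118e-05,
        1.27369344e+00, -3.69150859e-02]), 'joint_vel': array([-0.00175123,  0.00113233,  0.00029088,  0.00284468, -0.00023668,
        0.00022438]), 'joint_torque': array([ 1.00680343e-03, -5.15105224e+01, -3.67317116e+01,  2.71315275e-05,
        1.27923393e-02, -9.70057101e-06]), 'tool_pos': array([ 0.26434996, -0.62026785,  0.22993651]), 'tcp_rot': array([-3.07587988e+00, -6.28064045e-01,  5.66083212e-04]), 'wrist_force': array([ 0.06511646,  0.40659736, -0.58191237]), 'torque': array([-0.00258128, -0.00256822, -0.01477327]), 'grip_force': 0.0, 'width': 1.0008390122644917} -0.0187
side {'mtx': array([[531.42172929,   0.        , 321.3239145 ],
       [  0.        , 531.42172929, 240.44792741],
       [  0.        ,   0.        ,   1.        ]]), 'k1': -0.13920986400058272, 'R': array([[-0.79346545, -0.60836493, -0.01745578],
       [-0.47759569,  0.64017391, -0.6017306 ],
       [ 0.37724653, -0.46911563, -0.79850835]]), 't': array([0.52055473, 0.16334947, 0.89537818])}
top {'mtx': array([[499.49499006,   0.        , 317.69807002],
       [  0.        , 499.49499006, 238.4856384 ],
       [  0.        ,   0.        ,   1.        ]]), 'k1': 0.021811657122436448, 'R': array([[-0.00959322, -0.99985052, -0.01438395],
       [-0.99215083,  0.01131091, -0.1245343 ],
       [ 0.12467838,  0.01307636, -0.99211104]]), 't': array([0.23829061, 0.47180957, 1.07070807])}
{'mtx': array([[381.62098217,   0.        , 317.79606348],
       [  0.        , 381.62098217, 240.37760401],
       [  0.        ,   0.        ,   1.        ]]), 'k1': -0.05599568735302213, 'R': array([[ 0.39208227, -0.91992925, -0.0012908 ],
       [-0.88349812, -0.37694521,  0.27810679],
       [-0.25632513, -0.10790032, -0.96054929]]), 't': array([-0.67514363, -0.03643062,  0.37867216])}
```

View pics/top0.png

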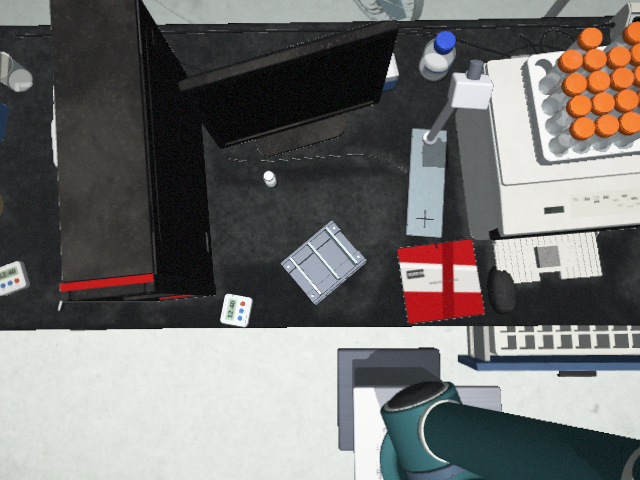

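View pics/side0.png

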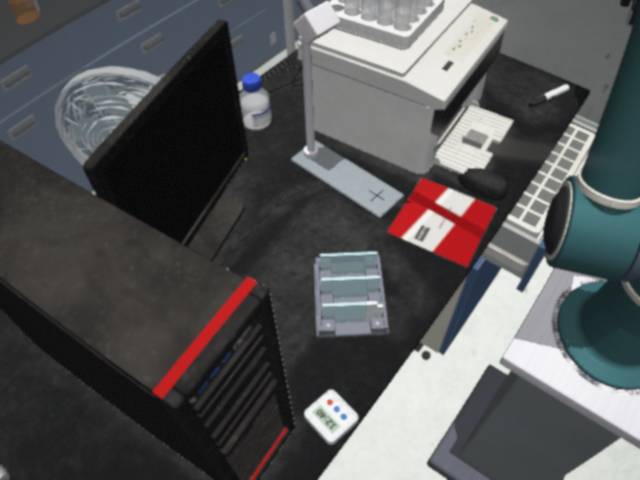

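The top view shows the rack at about (325,262), the reader cross at (425,218), the vial at (269,178) and the timer at (237,310). I'll zoom in to find the notch.

Run:
```python
import cv2,numpy as np
t=cv2.imread("pics/top0.png");s=cv2.imread("pics/side0.png")
a=cv2.resize(t[215:311,272:376],(400,369),interpolation=2); b=cv2.resize(s[240:344,300:400],(400,416),interpolation=2)
c=cv2.resize(t[50:250,395:505],(220,400)) if 0 else None
o=np.zeros((416,800,3),np.uint8);o[:369,:400]=a;o[:,400:]=b
cv2.imwrite("pics/c1.png",o)
```

```text
(no output)
```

View pics/c1.png

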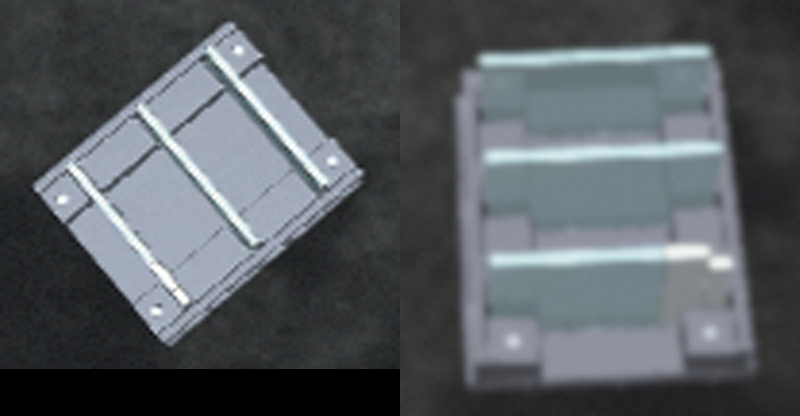

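The notched slide is the leftmost one in the top view. Its frosted, notched end points toward the robot, lower right in the picture. The side camera sees its -y face, so the label faces the middle slot. Next I'll measure the slide and the reader.

```bash
cat > h.py <<'E'
import numpy as np, cv2
from scipy.spatial.transform import Rotation as Rn
from workcell import sensors, optics
def ray(uv,i):
    p=cv2.undistortPoints(np.array(uv,float).reshape(-1,1,2),i["mtx"],np.array([i["k1"],0,0,0]))[:,0]
    d=np.c_[p,np.ones(len(p))]@i["R"]; return -i["R"].T@i["t"], d
def plane(uv,i,z):
    c,d=ray(uv,i); return c+d*((z-c[2])/d[:,2])[:,None]
def tri(uv1,i1,uv2,i2):
    (c,d),(e,f)=ray(uv1,i1),ray(uv2,i2); d=d[0]/np.linalg.norm(d[0]);f=f[0]/np.linalg.norm(f[0])
    A=np.c_[d,-f]; s=np.linalg.lstsq(A,e-c,rcond=None)[0]; p,q=c+s[0]*d,e+s[1]*f
    return (p+q)/2, np.linalg.norm(p-q)
def proj(X,i):
    return cv2.projectPoints(np.atleast_2d(X).astype(float),cv2.Rodrigues(i["R"])[0],i["t"],i["mtx"],np.array([i["k1"],0,0,0,0.]))[0][:,0]
E
python3 - <<'E'
from h import *
i=optics.camera_info("top"); t=cv2.imread("pics/top0.png")
print("slide ends",plane([[290.5,258],[320.1,293]],i,.07))
print("cross",plane([[425,218.5]],i,.008), "vial",plane([[269,178]],i,.05),"timer",plane([[237,310]],i,.018))
print("machine corner",plane([[500,235]],i,.2))
for nm,roi in (("foot",(400,120,50,125)),("rack",(270,215,110,100))):
    x,y,w,h=roi; g=t[y:y+h,x:x+w]; hsv=cv2.cvtColor(g,cv2.COLOR_BGR2HSV)
    m=((hsv[...,2]>105)&(hsv[...,1]<90)).astype(np.uint8); m=cv2.morphologyEx(m,cv2.MORPH_OPEN,np.ones((5,5)))
    c=max(cv2.findContours(m,0,1)[0],key=cv2.contourArea); r=cv2.minAreaRect(c)
    b=cv2.boxPoints(r)+[x,y]; z=.008 if nm=="foot" else .028
    P=plane(b,i,z); print(nm,b.round(1).tolist(),P.round(4).tolist(),[np.linalg.norm(P[k]-P[k-1]).round(3) for k in range(4)])
E
```

```text
slide ends [[0.42839581 0.29084704 0.07      ]
 [0.35406887 0.22888114 0.07      ]]
cross [[ 0.51985983 -0.00876588  0.008     ]] vial [[0.60747385 0.3391064  0.05      ]] timer [[0.3196811  0.41225477 0.018     ]]
machine corner [[ 0.45572942 -0.10658765  0.2       ]]
foot [[405.5, 234.9], [411.4, 128.1], [447.3, 130.1], [441.3, 236.9]] [[0.483, 0.0362, 0.008], [0.7314, 0.015, 0.008], [0.7252, -0.067, 0.008], [0.4776, -0.0437, 0.008]] [np.float64(0.08), np.float64(0.249), np.float64(0.082), np.float64(0.249)]
rack [[279.6, 262.9], [332.0, 218.9], [367.3, 260.9], [315.0, 304.9]] [[0.4214, 0.3177, 0.028], [0.5182, 0.2013, 0.028], [0.4239, 0.1248, 0.028], [0.329, 0.2406, 0.028]] [np.float64(0.12), np.float64(0.151), np.float64(0.121), np.float64(0.15)]
```

Call:
{"name": "play_rows", "arguments": {"commands": [[0,0,-4,0,0,0],[0,0,-3,0,0,0]], "grip": 0.6}}

```text
time: 0.27
tool_pos: [0.2639, -0.6193, 0.299]
tcp_rot: [-3.072, -0.627, 0.002]
wrist_force: [0.5, -1.1, 0.5]
width: 0.749
grip_force: 0.0
```

Call:
{"name": "play_rows", "arguments": {"commands": [[0,0,0,0,0,-0.096],[0,0,0,0,0,-0.096],[0,0,0,0,0,-0.096],[2.54,-2.66,0,0,0,0],[2.54,-2.66,0,0,0,0]]}}

```text
time: 0.68
tool_pos: [0.2693, -0.5475, 0.2992]
tcp_rot: [-2.954, -1.06, 0.0]
wrist_force: [-0.2, 1.3, -0.5]
width: 0.402
grip_force: 0.0
```

Call:
{"name": "play_rows", "arguments": {"commands": [[2.54,-2.66,0,0,0,0],[2.54,-2.66,0,0,0,0],[2.54,-2.66,0,0,0,0],[2.54,-2.66,0,0,0,0],[3.26,-2.17,0,0,0,0]]}}

```text
time: 1.1
tool_pos: [0.2905, -0.3615, 0.3006]
tcp_rot: [-2.956, -1.061, 0.001]
wrist_force: [1.6, 0.3, 0.3]
width: 0.398
grip_force: 0.0
```

Call:
{"name": "play_rows", "arguments": {"commands": [[3.26,-2.17,0,0,0,0],[3.26,-2.17,0,0,0,0],[3.26,-2.17,0,0,0,0],[3.26,-2.17,0,0,0,0],[3.26,-2.17,0,0,0,0]]}}

```text
time: 1.52
tool_pos: [0.3479, -0.174, 0.301]
tcp_rot: [-2.956, -1.062, -0.0]
wrist_force: [0.8, 0.2, -0.1]
width: 0.397
grip_force: 0.0
```

Call:
{"name": "play_rows", "arguments": {"commands": [[3.26,-2.17,0,0,0,0],[3.26,-2.17,0,0,0,0],[2.53,-2.64,0,0,0,0],[2.53,-2.64,0,0,0,0],[2.53,-2.64,0,0,0,0]]}}

```text
time: 1.93
tool_pos: [0.3783, 0.0103, 0.301]
tcp_rot: [-2.956, -1.064, 0.0]
wrist_force: [0.8, 0.1, -0.2]
width: 0.401
grip_force: 0.0
```

Call:
{"name": "play_rows", "arguments": {"commands": [[2.53,-2.64,0,0,0,0],[2.53,-2.64,0,0,0,0],[2.53,-2.64,0,0,0,0],[2.53,-2.64,0,0,0,0],[0,0,0,0,0,0]]}}

```text
time: 2.35
tool_pos: [0.3889, 0.1598, 0.3009]
tcp_rot: [-2.95, -1.072, -0.001]
wrist_force: [-0.2, -0.8, 0.0]
width: 0.403
grip_force: 0.0
```

Run:
```python
from h import *
i=optics.camera_info("wrist"); w=optics.read_camera("wrist")[:,:,::-1].copy()
s=sensors.read_state(); print(s["time"],s["tool_pos"],Rn.from_rotvec(s["tcp_rot"]).as_matrix().round(3).tolist(),s["q"].round(3),s["width"])
cv2.imwrite("pics/w1.png",w); np.savez("pics/w1.npz",**i)
xh=np.array([-.770,-.637,0]);c=np.array([.391,.26,.07])
print(proj([c-.05*xh,c,c+.04*xh,c+.05*xh-[0,0,.01]],i))
# head: rough triangulation
ti,si=optics.camera_info("top"),optics.camera_info("side")
for z in (.34,.348): print(z,proj([[.67,-.021,z]],ti),proj([[.67,-.021,z]],si))
```

```text
2.4 [0.38883041 0.15718646 0.30072532] [[0.767, 0.642, -0.001], [0.642, -0.767, 0.0], [-0.001, -0.001, -1.0]] [ 3.240e-01 -2.750e-01  2.014e+00  1.000e-03  1.404e+00  1.198e+00] 0.3984723683324687
[[235.62538954  79.71069248]
 [237.97209998 135.40889972]
 [239.87428926 177.53369104]
 [242.30393918 186.29306618]]
0.34 [[469.94595346  93.88718005]] [[318.85333217  21.43089794]]
0.348 [[471.38246181  91.83733111]] [[318.75585208  17.2393936 ]]
```

View pics/w1.png

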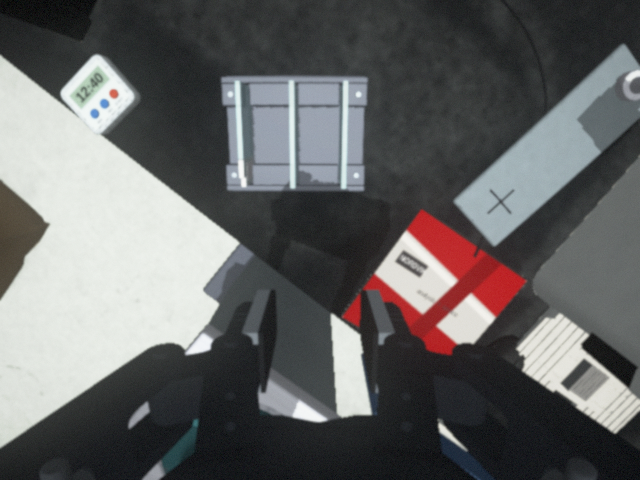

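The wrist view shows the notched slide from about (240,81) to (244,186), with its white frosted end at the bottom, and the cross at (501,201). I'll refine both from this picture.

Run:
```python
from h import *
i=dict(np.load("pics/w1.npz")); w=cv2.imread("pics/w1.png").astype(float)
g=w.mean(2); P=[]
for v in range(84,170,5):
    r=g[v,232:252]; r=np.clip(r-np.median(r)-25,0,None); P.append([232+(r*np.arange(20)).sum()/max(r.sum(),1e-9),v])
P=np.array(P); print(P.round(1).tolist())
X=plane(P,i,.07); m=X[:,:2].mean(0); U,S,V=np.linalg.svd(X[:,:2]-m); d=V[0]*np.sign(-V[0][0]); print(m,d,np.degrees(np.arctan2(*d[::-1])),np.abs((X[:,:2]-m)@V[1]).max())
print("col along",[(v,g[v,236:248].max().round()) for v in range(74,92)],[(v,g[v,236:250].max().round()) for v in range(168,194)])
print("ends",plane([[239,81],[244,186]],i,.07),"cross",plane([[501,201.5]],i,.008))
# rack outline from wrist
hsv=cv2.cvtColor(w.astype(np.uint8),cv2.COLOR_BGR2HSV)
t=cv2.imread("pics/top0.png");s=cv2.imread("pics/side0.png")
cv2.imwrite("pics/c2.png",np.hstack([cv2.resize(t[60:150,420:500],(400,450),interpolation=2),cv2.resize(s[0:90,280:360],(400,450),interpolation=2)]))
```

```text
[[236.8, 84.0], [236.9, 89.0], [236.1, 94.0], [237.3, 99.0], [237.7, 104.0], [237.7, 109.0], [237.9, 114.0], [238.2, 119.0], [238.5, 124.0], [238.7, 129.0], [239.0, 134.0], [239.2, 139.0], [239.4, 144.0], [239.6, 149.0], [239.9, 154.0], [240.0, 159.0], [240.5, 164.0], [240.5, 169.0]]
[0.39761847 0.26431129] [-0.76679811 -0.64188835] -140.06722658453376 0.0008129745249801148
col along [(74, np.float64(61.0)), (75, np.float64(80.0)), (76, np.float64(114.0)), (77, np.float64(138.0)), (78, np.float64(153.0)), (79, np.float64(158.0)), (80, np.float64(188.0)), (81, np.float64(217.0)), (82, np.float64(228.0)), (83, np.float64(229.0)), (84, np.float64(233.0)), (85, np.float64(234.0)), (86, np.float64(235.0)), (87, np.float64(234.0)), (88, np.float64(235.0)), (89, np.float64(234.0)), (90, np.float64(235.0)), (91, np.float64(235.0))] [(168, np.float64(248.0)), (169, np.float64(248.0)), (170, np.float64(247.0)), (171, np.float64(247.0)), (172, np.float64(247.0)), (173, np.float64(247.0)), (174, np.float64(248.0)), (175, np.float64(247.0)), (176, np.float64(247.0)), (177, np.float64(243.0)), (178, np.float64(239.0)), (179, np.float64(245.0)), (180, np.float64(247.0)), (181, np.float64(247.0)), (182, np.float64(248.0)), (183, np.float64(247.0)), (184, np.float64(247.0)), (185, np.float64(243.0)), (186, np.float64(232.0)), (187, np.float64(194.0)), (188, np.float64(161.0)), (189, np.float64(144.0)), (190, np.float64(119.0)), (191, np.float64(86.0)), (192, np.float64(66.0)), (193, np.float64(64.0))]
ends [[0.43058509 0.28875669 0.07      ]
 [0.35616721 0.22640202 0.07      ]] cross [[ 0.52029888 -0.01005263  0.008     ]]
```

View pics/c2.png

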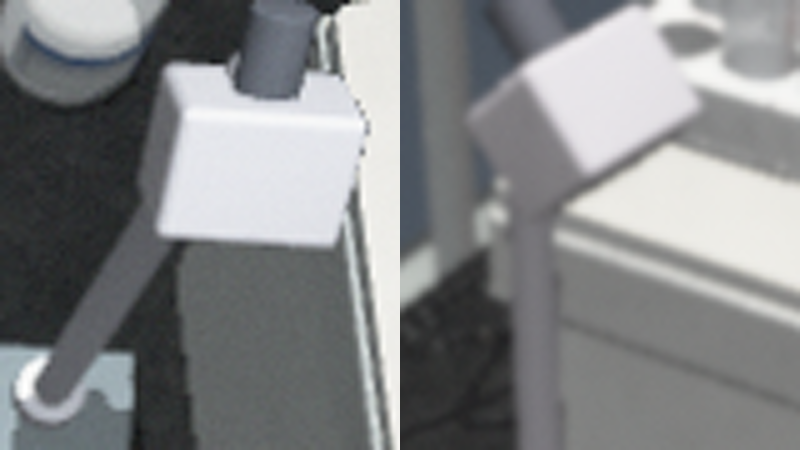

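Run:
```python
from h import *
ti,si=optics.camera_info("top"),optics.camera_info("side")
for a,b in (((185,115),(525,75)),((365,125),(640,5)),((158,235),(580,175)),((340,245),(700,100))):
    p,e=tri([[419.5+a[0]/5,59.5+a[1]/5]],ti,[[279.5+(b[0]-400)/5,b[1]/5-.5]],si)
    d=p-[.520,-.0085,0]; th=np.radians(-5.1); c,s=np.cos(th),np.sin(th)
    print(p.round(4),e.round(4),"reader xy",(c*d[0]+s*d[1]).round(4),(-s*d[0]+c*d[1]).round(4))
# slide centre from wrist: midpoint of ends projected on the line
```

```text
[0.6792 0.0061 0.3627] 0.0009 reader xy 0.1572 0.0287
[ 0.6731 -0.0492  0.3661] 0.0011 reader xy 0.1561 -0.0269
[0.652  0.0098 0.3359] 0.0024 reader xy 0.1298 0.0299
[ 0.6455 -0.0482  0.3392] 0.001 reader xy 0.1286 -0.0284
```

Call:
{"name": "play_rows", "arguments": {"commands": [[2.52,-2.53,0,0,0,0],[2.52,-2.53,0,0,0,0],[2.53,-2.54,0,0,0,0],[0,0,4,0,0,0],[0,0,4,0,0,0]]}}

```text
time: 2.82
tool_pos: [0.4019, 0.2631, 0.2232]
tcp_rot: [-2.954, -1.066, -0.011]
wrist_force: [-0.2, -0.3, -0.7]
width: 0.402
grip_force: 0.0
```

Call:
{"name": "play_rows", "arguments": {"commands": [[0,0,4,0,0,0],[0,0,4,0,0,0],[0,0,0,0,0,0],[0,0,0,0,0,0]]}}

```text
time: 3.15
tool_pos: [0.3975, 0.2589, 0.1391]
tcp_rot: [2.955, 1.061, -0.011]
wrist_force: [0.2, -0.3, -0.5]
width: 0.399
grip_force: 0.0
```

Run:
```python
from h import *
i=optics.camera_info("wrist"); w=optics.read_camera("wrist")[:,:,::-1].copy()
s=sensors.read_state(); print(s["time"],s["tool_pos"],Rn.from_rotvec(s["tcp_rot"]).as_matrix().round(3).tolist(),s["q"].round(3),s["width"])
cv2.imwrite("pics/w2.png",w); np.savez("pics/w2.npz",**i)
xh=np.array([-.767,-.642,0]);c=np.array([.392,.259,.07])
print(proj([c-.05*xh,c,c+.04*xh,c+.05*xh-[0,0,.01]],i).round(1).tolist())
```

```text
3.2 [0.39979092 0.2604052  0.14193728] [[0.771, 0.636, -0.001], [0.636, -0.771, -0.001], [-0.001, 0.0, -1.0]] [ 0.525 -0.037  2.11  -0.     1.069  1.406] 0.3999469371552343
[[308.9, 175.0], [310.1, 260.6], [310.9, 321.5], [311.4, 327.8]]
```

View pics/w2.png

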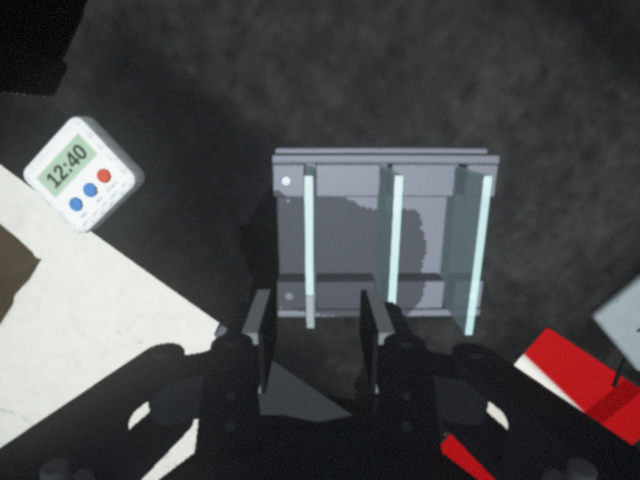

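Call:
{"name": "play_rows", "arguments": {"commands": [[0.1,-0.35,3,0,0,0],[0,0,3,0,0,0],[0,0,2,0,0,0],[0,0,0,0,0,0]]}}

```text
time: 3.53
tool_pos: [0.3978, 0.2639, 0.0608]
tcp_rot: [2.956, 1.063, -0.003]
wrist_force: [-1.9, -0.5, 0.3]
width: 0.398
grip_force: 0.0
```

Call:
{"name": "play_rows", "arguments": {"commands": [[0,0,1.4,0,0,0],[0,0,1.4,0,0,0],[0,0,0,0,0,0],[0,0,0,0,0,0]]}}

```text
time: 3.87
tool_pos: [0.4, 0.2654, 0.0359]
tcp_rot: [-2.956, -1.063, -0.005]
wrist_force: [-0.2, -0.6, 0.2]
width: 0.402
grip_force: 0.0
```

Call:
{"name": "play_rows", "arguments": {"commands": [[0,0,0,0,0,0],[0,0,0,0,0,0],[0,0,0,0,0,0],[0,0,0,0,0,0],[0,0,0,0,0,0]], "grip": 1, "force": 45}}

```text
time: 4.28
tool_pos: [0.3993, 0.2658, 0.0354]
tcp_rot: [-2.955, -1.063, -0.005]
wrist_force: [-1.7, 1.3, 7.7]
width: 0.053
grip_force: 45.9
```

Run:
```python
from h import *
s=sensors.read_state(); print(s["time"],s["tool_pos"],s["width"],s["grip_force"],s["wrist_force"],s["torque"])
```

```text
4.2833 [0.39931396 0.26576731 0.03537219] 0.052998598137415955 45.923402309417725 [-1.679134    1.3260892   7.70325712] [0.22364802 0.37512466 0.00901163]
```

Call:
{"name": "play_rows", "arguments": {"commands": [[0,0,-1,0,0,0],[0,0,-1.5,0,0,0],[0,0,-2,0,0,0],[0,0,-2.5,0,0,0],[0,0,-3,0,0,0]]}}

```text
time: 4.7
tool_pos: [0.3965, 0.2635, 0.1334]
tcp_rot: [2.955, 1.063, -0.005]
wrist_force: [-0.3, -0.1, -1.5]
width: 0.054
grip_force: 44.7
```

Call:
{"name": "play_rows", "arguments": {"commands": [[0,0,-3.5,0,0,0],[0,0,-3.5,0,0,0],[0,0,-3.5,0,0,0],[0,0,-3.5,0,0,0],[0,0,0,0,0,0]]}}

```text
time: 5.12
tool_pos: [0.4015, 0.2664, 0.2827]
tcp_rot: [-2.954, -1.063, -0.022]
wrist_force: [2.1, 0.7, -0.1]
width: 0.052
grip_force: 44.8
```

```bash
cat > go.py <<'E'
from h import *
th=np.radians(-5.1); rx=np.array([np.cos(th),np.sin(th),0]); ry=np.array([-np.sin(th),np.cos(th),0]); rz=np.array([0,0,1.])
xh=-ry; yh=(rx+rz)/2**.5; zh=(rz-rx)/2**.5
RS=np.array([.520,-.009,.180]); Rf=np.c_[-xh,yh,-zh]
C=RS-.036*xh+.004*zh-.0025*yh
TF=C-.010*xh-.0046*zh
s=sensors.read_state(); R=Rn.from_rotvec(s["tcp_rot"]).as_matrix(); p=s["tool_pos"]
print(s["time"],p.round(4),s["q"].round(3),s["width"],s["grip_force"],"final",TF.round(4))
print("rot needed, tool axes",Rn.from_matrix(R.T@Rf).as_rotvec().round(4))
print("shift now cm, tool axes",(R.T@(TF-p)*100).round(2),"to (.5,.1,z)",(R.T@(np.array([.50,.08,p[2]])-p)*100).round(2))
E
python3 go.py
```

```text
5.1167 [0.4015 0.2664 0.2827] [ 0.534 -0.148  1.944 -0.     1.331  1.415] 0.05226784457759389 44.81875777244568 final [0.5228 0.0369 0.1778]
rot needed, tool axes [-0.7352  0.2983 -0.7535]
shift now cm, tool axes [-5.42 25.39 10.48] to (.5,.1,z) [-4.280e+00  2.065e+01 -1.000e-02]
```

Call:
{"name": "play_rows", "arguments": {"commands": [[-0.6,3,0,0,0,0],[-0.72,3.5,0,0,0,0],[-0.72,3.5,0,0,0,0],[-0.72,3.5,0,0,0,0],[-0.72,3.5,0,0,0,0]]}}

```text
time: 5.53
tool_pos: [0.4794, 0.1097, 0.2734]
tcp_rot: [2.956, 1.065, -0.0]
wrist_force: [0.9, 0.8, -1.1]
width: 0.05
grip_force: 44.7
```

Call:
{"name": "play_rows", "arguments": {"commands": [[-0.8,3.6,0,0,0,0],[0,0,0,-0.0735,0.0298,-0.0754],[0,0,0,-0.0735,0.0298,-0.0754],[0,0,0,-0.0735,0.0298,-0.0754],[0,0,0,-0.0735,0.0298,-0.0754]]}}

```text
time: 5.95
tool_pos: [0.4962, 0.0776, 0.2733]
tcp_rot: [2.536, 1.381, 0.309]
wrist_force: [-0.3, 0.3, -1.1]
width: 0.052
grip_force: 44.9
```

Call:
{"name": "play_rows", "arguments": {"commands": [[0,0,0,-0.0735,0.0298,-0.0754],[0,0,0,-0.0735,0.0298,-0.0754],[0,0,0,-0.0735,0.0298,-0.0754],[0,0,0,-0.0735,0.0298,-0.0754],[0,0,0,-0.0735,0.0298,-0.0754]]}}

```text
time: 6.37
tool_pos: [0.4955, 0.0786, 0.2732]
tcp_rot: [1.946, 1.645, 0.623]
wrist_force: [0.1, -0.3, -1.5]
width: 0.051
grip_force: 45.0
```

Call:
{"name": "play_rows", "arguments": {"commands": [[0,0,0,-0.0735,0.0298,-0.0754],[0,0,0,0,0,0],[0,0,0,0,0,0]]}}

```text
time: 6.62
tool_pos: [0.4945, 0.0778, 0.2716]
tcp_rot: [1.832, 1.679, 0.671]
wrist_force: [-0.7, 0.5, -1.8]
width: 0.055
grip_force: 44.9
```

```bash
python3 go.py
```

```text
6.6167 [0.4945 0.0778 0.2716] [ 0.291 -0.553  2.419 -0.488  0.601  0.687] 0.055299069232086454 44.90980803966522 final [0.5228 0.0369 0.1778]
rot needed, tool axes [-0.0155  0.0074  0.0045]
shift now cm, tool axes [-3.73 -4.27  8.97] to (.5,.1,z) [0.27 0.38 0.36]
```

Call:
{"name": "play_rows", "arguments": {"commands": [[-1.24,-1.42,3,-0.01,0.007,0.004],[-1.24,-1.42,3,0,0,0],[-1.24,-1.42,3,0,0,0],[0,0,0,0,0,0],[0,0,0,0,0,0]]}}

```text
time: 7.03
tool_pos: [0.5257, 0.037, 0.1776]
tcp_rot: [1.831, 1.673, 0.684]
wrist_force: [-0.1, -0.2, -0.5]
width: 0.052
grip_force: 45.0
```

```bash
python3 go.py
python3 - <<'E'
from go import *
ims=[]
for n,(u,v,h) in (("top",(450,200,50)),("side",(375,150,50))):
    i=optics.camera_info(n); w=optics.read_camera(n)[:,:,::-1].copy(); cv2.imwrite(f"pics/{n}3.png",w)
    S=lambda a,b:C+a*xh+b*zh+.0025*yh
    L=proj([S(.027,.014),S(.045,.014),S(.045,-.022),S(.027,-.022),S(-.05,.03),S(-.05,-.03),S(.05,-.03)],i); print(n,L.round(1).tolist())
    u,v=L.mean(0).astype(int); ims.append(cv2.resize(w[v-60:v+60,u-50:u+50],(400,480),interpolation=2)); print(u-50,v-60)
cv2.imwrite("pics/c3.png",np.hstack(ims))
E
```

```text
7.0333 [0.5257 0.037  0.1776] [ 0.121 -0.383  2.513 -0.551  0.286  0.683] 0.05211535136555656 44.95225667953491 final [0.5228 0.0369 0.1778]
rot needed, tool axes [-0.0076  0.002  -0.0001]
shift now cm, tool axes [-0.03 -0.2  -0.23] to (.5,.1,z) [ 4.05 -2.1  -2.08]
7.0333 [0.5257 0.037  0.1776] [ 0.121 -0.383  2.513 -0.551  0.286  0.683] 0.05211535136555656 44.95225667953491 final [0.5228 0.0369 0.1778]
rot needed, tool axes [-0.0076  0.002  -0.0001]
shift now cm, tool axes [-0.03 -0.2  -0.23] to (.5,.1,z) [ 4.05 -2.1  -2.08]
top [[439.5, 208.6], [449.1, 209.3], [446.5, 198.8], [437.1, 198.1], [399.1, 210.4], [397.2, 193.0], [448.5, 196.8]]
380 142
side [[385.4, 130.5], [391.6, 125.5], [379.5, 130.0], [373.4, 134.8], [362.8, 151.1], [343.3, 157.6], [378.6, 129.6]]
323 77
```

View pics/c3.png

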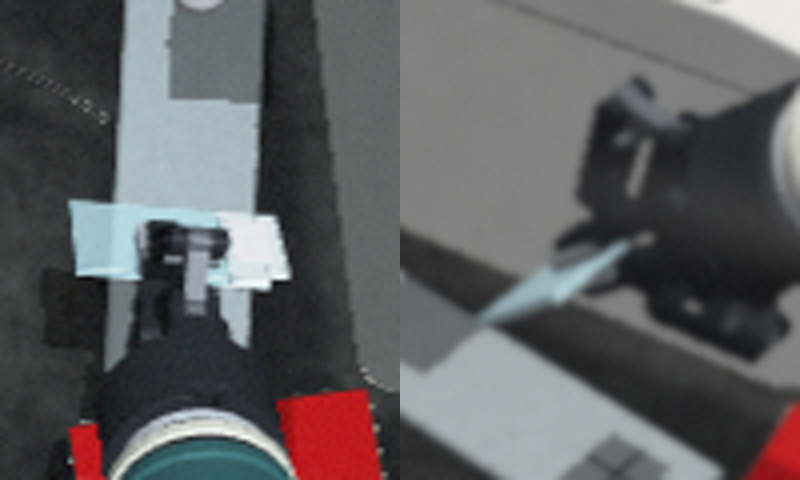

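The top view shows the white label facing up with the notch at the upper, robot-side corner. The slide's corners at (397.5,192), (399.5,211) and (449.5,195) match the predicted ones to about 1 px. I'll let it settle and check once more.

Call:
{"name": "play_rows", "arguments": {"commands": [[0,0,0,0,0,0],[0,0,0,0,0,0],[0,0,0,0,0,0],[0,0,0,0,0,0]]}}

```text
time: 7.47
tool_pos: [0.5264, 0.0388, 0.1811]
tcp_rot: [1.823, 1.673, 0.693]
wrist_force: [0.5, -0.5, -0.6]
width: 0.052
grip_force: 45.0
```

Run:
```python
from go import *
i=optics.camera_info("top")
ps=[];rs=[]
for k in range(8):
    w=optics.read_camera("top"); s=sensors.read_state(); ps.append(s["tool_pos"]); rs.append(s["tcp_rot"])
print(np.mean(ps,0),np.std(ps,0),np.mean(rs,0)); Rm=Rn.from_rotvec(np.mean(rs,0)).as_matrix()
print("cm",(Rm.T@(TF-np.mean(ps,0))*100).round(2),"rot",Rn.from_matrix(Rm.T@Rf).as_rotvec().round(4))
# slide long edges in the clear+frosted part, top picture: bright-rows extents per column
g=w.astype(float).mean(2)
def edge(cols,lo):
    out=[]
    for c in cols:
        col=g[186:220,c]; d=np.diff(cv2.GaussianBlur(col[:,None],(1,3),0)[:,0]); out.append((c,186.5+int(np.argmax(d[:16])),186.5+int(16+np.argmin(d[16:]))))
    return out
print(edge(list(range(400,410,2))+list(range(440,450,2)),0))
m=(w.min(2)>215).astype(np.uint8); m[:, :430]=0; m[:,455:]=0; m[:188]=0; m[214:]=0
v,u=np.nonzero(m); print("white bbox",u.min(),u.max(),v.min(),v.max(),u.mean(),v.mean(),len(u),"pred label",proj([RS],i))
```

```text
7.4667 [0.5264 0.0388 0.1811] [ 0.123 -0.39   2.513 -0.552  0.284  0.683] 0.05239745415568748 44.970672726631165 final [0.5228 0.0369 0.1778]
rot needed, tool axes [ 0.0003 -0.0022  0.0023]
shift now cm, tool axes [-0.22 -0.48 -0.01] to (.5,.1,z) [ 3.88 -2.11 -2.11]
[0.52586658 0.03840962 0.17981975] [0.0001516  0.00016745 0.00043352] [1.82445547 1.6737954  0.69106101]
cm [-0.17 -0.35 -0.07] rot [-0.0016 -0.0015  0.0023]
[(400, 191.5, 210.5), (402, 191.5, 210.5), (404, 191.5, 210.5), (406, 191.5, 210.5), (408, 192.5, 210.5), (440, 194.5, 213.5), (442, 195.5, 213.5), (444, 194.5, 213.5), (446, 194.5, 213.5), (448, 195.5, 211.5)]
white bbox 435 450 195 213 442.536231884058 203.95169082125605 207 pred label [[443.01782877 203.65354705]]
```

Call:
{"name": "play_rows", "arguments": {"commands": [[-0.15,-0.3,0,0,0,0],[0,0,0,0,0,0],[0,0,0,0,0,0],[0,0,0,0,0,0],[0,0,0,0,0,0]]}}

```text
time: 8.28
tool_pos: [0.5236, 0.0369, 0.1774]
tcp_rot: [1.825, 1.674, 0.69]
wrist_force: [-0.4, -0.3, -0.4]
width: 0.051
grip_force: 45.0
```

Call:
{"name": "play_rows", "arguments": {"commands": [[0,0,0,0,0,0],[0,0,0,0,0,0],[0,0,0,0,0,0],[0,0,0,0,0,0],[0,0,0,0,0,0]]}}

```text
time: 8.7
tool_pos: [0.5236, 0.0369, 0.1774]
tcp_rot: [1.825, 1.674, 0.69]
wrist_force: [0.1, -0.1, -0.9]
width: 0.055
grip_force: 45.0
```

```bash
python3 go.py; python3 -c "
from workcell import sensors,order
print(abs(sensors.read_state()['joint_vel']).max()); print(order.finish_job())"
```

```text
8.7 [0.5236 0.0369 0.1774] [ 0.119 -0.391  2.521 -0.551  0.279  0.679] 0.05543132867216537 44.98400688171387 final [0.5228 0.0369 0.1778]
rot needed, tool axes [-0.0021 -0.0012  0.0023]
shift now cm, tool axes [-0.01 -0.03 -0.09] to (.5,.1,z) [ 4.09 -1.93 -1.93]
0.0013240289182392003
the job is handed in; nothing more can be done
None
```

I handed the job in at 8.7 s: the gripper holds the notched slide still by its clear glass, label up and facing the reader's window, and the tool is about 1 mm and under 0.2° from its computed target pose.

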